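Lock the light hot-air gun on for hands-free bench work

TASK

Two hot-air guns are bolted to the bench, nozzle up. Switch on the light one (white body, flat nozzle) for hands-free work: press its blue trigger fully down, and while it is held down push the yellow lock-on button beside it sideways, away from the trigger, as far as it goes; then ease the trigger up so that it stays caught on, and let go. Do not touch the dark gun.

Things in the scene. Friction and masses are not known exactly. Their poses are not given: they have to be found in the camera images.
- trigger_pad (a point): Centre of the top face of the light gun's blue trigger (46 mm along the handle x 38 mm across), moving with it; 85 mm above the bench at rest, 71 mm fully pressed. x points along the handle to the white barrel (60 mm across, its axis 105 mm from the pad, nozzle to 161 mm above the bench), y to the lock-on button, z up. The housing below ends 60 mm above the bench. All is bolted down.
- trigger (a joint): Travel of the light gun's blue trigger in m: 0 out (off), 0.014 fully pressed straight down. It springs back (1.5 N at rest, 3.5 N fully pressed); caught by the lock it stays at about 0.008. Pressing it again frees the lock.
- lock (a joint): Travel in m of the light gun's yellow lock-on button: 0 out, 0.010 fully away from the trigger (pad's +y), spring under 1 N. Upright block 30 x 9 mm, 67 to 99 mm above the bench; its face lies 24 mm from the pad centre in y, so a fingertip still standing on the pressed trigger pushes it with its flank. Blocked after 3 mm unless the trigger is in by over 0.010; it stays in once the trigger eases.
- dark_gun: The other gun, not to be touched: same size, trigger and button, but a black body and a round nozzle. Origin on the bench under its barrel axis, 105 mm from its trigger; its x axis points from its trigger to its barrel, z up.

How it is judged:
By the outcome, as a careful person would: the job done as asked, in the order asked, and still so for the second after the job is handed in, with the robot touching nothing.
It also fails if it takes over 40 s, if anything falls off the work surface, if the arm or the gripper's body presses on something with over 40 N, if the wrist force passes 120 N, or if a joint passes its speed limit or range.

ROBOT

A 6-joint arm with a two-finger parallel gripper is mounted at the origin on a cart in front of the work surface, level with it; the furniture and walls round the work are solid. World frame = base frame: x ahead of the robot, y to its left, z up, the work surface at z = 0. Lengths are in mm, angles in rad, forces in N, time in s.
With the tool pointing down it reaches from about 400 to 925 mm from the base axis. Payload 12.5 kg.
Tool frame: the origin (TCP) lies at the very end of the fingers, on their centre line; the grasp point (between the pads) lies env.grip_point_offset behind it (env.grip_point_offset is the distance from the TCP to the grasp point, in mm); y points along the fingers, z is the direction in which the jaws open and shut, and the axes are right-handed (so a half turn about y gives the same grasp; the last joint's range is limited). The gripper opens to 95 mm and grips with 3 to 60 N. Pads are 20 mm wide; open, the fingers measure 119 mm over their backs; the gripper's body (75 mm by 180 mm) begins 59 mm behind the grasp point.
Start: joints at [-1.408, 0.491, 1.559, -0, 1.092, -0.106], TCP at [166.007, -602.568, 214.661] pointing down, gripper open.
Joint ranges: [-3.1, 3.1], [-0.84, 2.19], [0.05, 2.79], [-1.13, 4.28], [0.06, 2.93], [-2.69, 2.69]. Speed limits (rad/s): [2.22, 2.22, 2.79, 3.14, 3.14, 3.14].

INTERFACE

Orientations are given as [roll, pitch, yaw] about the fixed x, y, z axes, in that order (R = Rz(yaw) Ry(pitch) Rx(roll)).
In Python, from cell import readout, read_camera, env, nets gives the robot as it stands.
- The arm moves only by the tool apply_moves, never from a script. Its argument "increments" is a list of rows, each a list of 3 entries, a list of its own where there are three numbers: the shift along the tool's x, y, z in cm, then the turn, a rotation vector about the tool's x, y, z in degrees, then the finger opening in cm, from 0 to 9.51. A call has exactly 5 rows; each row shifts and turns the pose as measured when the row begins, along the tool's axes as they then stand; what a row does not reach is not made up. A row lasts 1/8 s, in which the tool goes at most 62.5 mm and 10.7 degrees, less where a joint would pass 70% of its speed; a pose out of reach is approached as far as the arm can. A call with a gripper value outside its range is refused whole. The fingers move at their own pace and stop on an object; the grip force is fixed at half the most. Time passes only in rows, so rows that do not move let the fingers close, or fill a call up. It gives the time, the measured TCP pose, the force and the opening at its end, in the units of the state.
- readout.state(): the state, without advancing time (a new reading comes with each control period).
- read_camera(name): name is "scene" or "side" or "wrist"; returns a dict with "img" (400x640x3 uint8, red, green, blue), "vfov" (degrees; the focal length in pixels is half the picture's height over the tangent of half this angle, whatever the lens; pixels are square), "cx", "cy" (the principal point, pixels), "rvec" (rotation vector, rad) and "tvec" (3), from world to camera coordinates, as OpenCV has them; the wrist camera has in their place "mount" (4x4, takes a point from camera to tool coordinates, whose origin is the TCP and whose axes are the tool frame's). Camera axes: x right, y down, z forward; pixel columns grow to the right and rows downward; lengths in mm; the calibration is good to about 2 mm. A picture is of the moment at which its call begins: read the wrist's pose just before it. There is no depth.
- env.job_done(): hands the job in, once; it reports no verdict.
Trained networks look in a picture, given as the dict that the camera call returned (one of the last four; its "shot" number tells which), for a name from the list of things; names that differ only in an ending like _2 or _b are one class to them, and where a whole thing is asked for, a point or a joint stands for the part that bears it (a point fixed in the world has none). Each returns a list of dicts, best first, with "confidence" (0 to 1); they miss things now and then, are a little off and sometimes report something else, mostly with a low value. They report only what shows in the picture. A call takes as long as a camera call.
- nets.look_for(picture, thing): "point" ([x, y, z] in mm, in the coordinates of the camera as it stood for that picture, good to about 4 mm: the middle of the surface that is visible of it).
- nets.mark_of(picture, thing): "point" ([x, y, z] in mm, in the coordinates of the camera as it stood for that picture, good to about 4 mm: a listed point, or the origin of a listed thing).
The state is a dict: "t": time; "joints": joint angles; "qvel": joint speeds; "tau": joint torques, N m; "eef_pos": TCP position; "tcp_rot": TCP orientation; "ft_force": force on the tool from outside, world axes, zero at the start; "moment": the same for the moment, N m; "opening": opening from 0.0 (shut) to 1.0 (fully open).
Only numpy, scipy, OpenCV 4.12 (cv2) and the standard library are available. Lean on these libraries where they do the work, as an engineer would, in place of code of your own. Each camera call takes 0.05 s, during which the arm holds its last target. There are 200 camera calls.

## Working session

There is one attempt and no reset: what is moved stays moved. The work goes in short steps, Python scripts to look and compute and a tool call to move; the robot and the scene stay as the last step left them, time stands still between calls to the robot, and variables do not carry over. Pictures are saved under pics/ and viewed, about 8 in all and at most 12, crops included, and the job is handed in when it is done.

Besides the shell and the picture viewer there is one more tool, called after ">>>" in YAML: its name, and indented under it one key for each argument. apply_moves: Moves the arm, as the interface text tells. Its arguments: {"type":"object","properties":{"increments":{"type":"array"}},"required":["increments"]}

```bash
mkdir -p pics
cat > h.py <<'E'
import numpy as np, cv2
from cell import readout, read_camera, env, nets
from scipy.spatial.transform import Rotation as R
def pose():
    s=readout.state(); return s, R.from_euler('xyz',s['tcp_rot']).as_matrix(), np.array(s['eef_pos'])
def shot(n):
    s,Rm,p=pose(); c=read_camera(n)
    if 'mount' in c:
        T=np.eye(4);T[:3,:3]=Rm;T[:3,3]=p;T=T@np.array(c['mount'])
    else:
        Q=cv2.Rodrigues(np.array(c['rvec'],float))[0];T=np.eye(4);T[:3,:3]=Q.T;T[:3,3]=-Q.T@np.array(c['tvec']).ravel()
    return c,T
def w(T,p): return (T@np.r_[p,1])[:3]
def ray(c,T,u,v,z):
    f=200/np.tan(np.radians(c['vfov'])/2); d=T[:3,:3]@np.array([(u-c['cx'])/f,(v-c['cy'])/f,1]); return T[:3,3]+d*(z-T[2,3])/d[2]
def save(c,n): cv2.imwrite('pics/'+n,c['img'][:,:,::-1])
E
python3 - <<'E'
from h import *
s,Rm,p=pose();print(s['t'],p,s['tcp_rot'],s['opening'],env.grip_point_offset);print(Rm.round(3))
ims=[]
for n in ['scene','side','wrist']:
    c,T=shot(n); ims.append(c['img'])
    for th in ['trigger_pad','lock','dark_gun','trigger']:
        for f in ['mark_of','look_for']:
            if th in('lock','trigger') and f=='mark_of':continue
            try: print(n,th,f,[(round(r['confidence'],2),w(T,r['point']).round(0)) for r in getattr(nets,f)(c,th)[:3]])
            except Exception as e: print(n,th,f,e)
    save(c,n+'0.png')
E
```

```text
0.0 [ 165.9849578  -602.29861229  214.0648005 ] [-1.57190030e+00  1.18124111e-04 -2.87275976e+00] 0.99809371754064 18.8
[[-0.964 -0.     0.266]
 [-0.266  0.001 -0.964]
 [-0.    -1.    -0.001]]
scene trigger_pad mark_of [(0.71, array([ 471., -171.,   86.]))]
scene trigger_pad look_for [(0.77, array([ 465., -168.,   88.]))]
scene lock look_for [(0.43, array([ 460., -138.,   85.]))]
scene dark_gun mark_of [(0.78, array([594., 136.,   1.]))]
scene dark_gun look_for [(0.86, array([530., 139.,  55.]))]
scene trigger look_for [(0.53, array([ 465., -169.,   86.]))]
side trigger_pad mark_of [(0.43, array([ 476., -173.,   87.]))]
side trigger_pad look_for []
side lock look_for [(0.46, array([ 464., -136.,   83.]))]
side dark_gun mark_of [(0.83, array([595., 140.,  -2.]))]
side dark_gun look_for [(0.66, array([549., 152.,  51.]))]
side trigger look_for [(0.51, array([ 484., -163.,   81.]))]
wrist trigger_pad mark_of []
wrist trigger_pad look_for []
wrist lock look_for []
wrist dark_gun mark_of []
wrist dark_gun look_for []
wrist trigger look_for []
```

View pics/scene0.png

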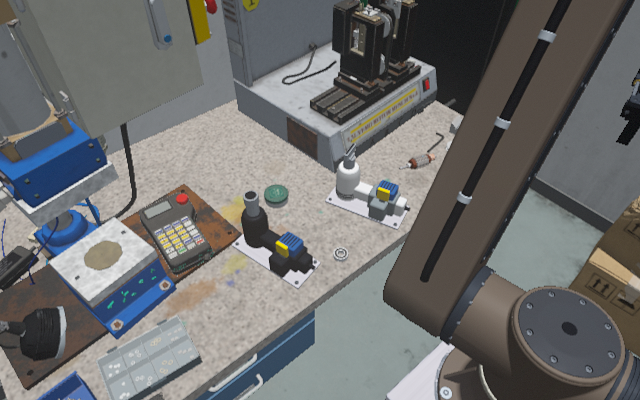

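View pics/side0.png

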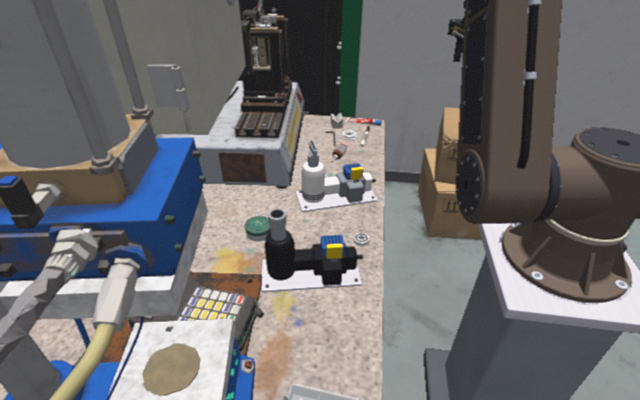

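The white gun shows in the scene view, with its barrel at about (347,175) and blue/yellow trigger at (385,190). The dark gun is at about (262,225)–(290,245). The side view agrees, with the white gun at (315,180) and its trigger at (352,175). I'll move above the white trigger and look from close by.

>>> apply_moves:
  increments:
    - [[-4.1,-0.5,-3.3],[0,0,0],0]
    - [[-4.1,-0.5,-3.3],[0,0,0],0]
    - [[-4.1,-0.5,-3.3],[0,0,0],0]
    - [[-4.1,-0.5,-3.3],[0,0,0],0]
    - [[-4.1,-0.5,-3.3],[0,0,0],0]

```text
t: 1.68
eef_pos: [322.1, -385.5, 239.4]
tcp_rot: [-1.57, 0.0, -2.878]
ft_force: [-0.7, -0.5, 0.2]
opening: 0.535
```

>>> apply_moves:
  increments:
    - [[-4.1,-0.5,-3.3],[0,0,0],0]
    - [[-4.1,-0.5,-3.3],[0,0,0],0]
    - [[-4.1,-0.5,-3.3],[0,0,0],0]
    - [[-4.1,0,-3.3],[0,0,0],0]
    - [[0,0,0],[0,0,0],0]

```text
t: 2.3
eef_pos: [451.0, -207.1, 256.3]
tcp_rot: [-1.568, 0.002, -2.875]
ft_force: [-0.4, -0.2, -0.3]
opening: 0.024
```

```bash
cat > look.py <<'E'
from h import *
import sys
s,Rm,p=pose();print(s['t'],p.round(1),np.round(s['tcp_rot'],3),s['opening'],np.round(s['ft_force'],1))
for n in ['wrist','scene','side']:
    c,T=shot(n)
    if n=='wrist': print('cam',T.round(2).tolist(),c['vfov'],c['cx'],c['cy'])
    for th,f in [('trigger_pad','mark_of'),('trigger_pad','look_for'),('lock','look_for')]:
        print(n,th,f,[(round(r['confidence'],2),w(T,r['point']).round(0)) for r in getattr(nets,f)(c,th)[:3]])
    save(c,n+sys.argv[1]+'.png')
E
python3 look.py 1
```

```text
2.3 [ 451.  -207.1  256.3] [-1.568e+00  2.000e-03 -2.875e+00] 0.024089546612857216 [-0.4 -0.2 -0.3]
cam [[0.26, -0.94, -0.24, 516.71], [-0.96, -0.25, -0.07, -189.01], [0.0, 0.25, -0.97, 425.8], [0.0, 0.0, 0.0, 1.0]] 70.81482418190201 322.1945082593133 196.45490961902647
wrist trigger_pad mark_of [(0.7, array([ 473., -169.,   80.]))]
wrist trigger_pad look_for [(0.55, array([ 475., -164.,   82.]))]
wrist lock look_for [(0.66, array([ 460., -149.,   95.]))]
scene trigger_pad mark_of [(0.44, array([ 471., -170.,   85.]))]
scene trigger_pad look_for []
scene lock look_for []
side trigger_pad mark_of [(0.73, array([ 475., -171.,   89.]))]
side trigger_pad look_for [(0.67, array([ 483., -162.,   86.]))]
side lock look_for []
```

View pics/wrist1.png

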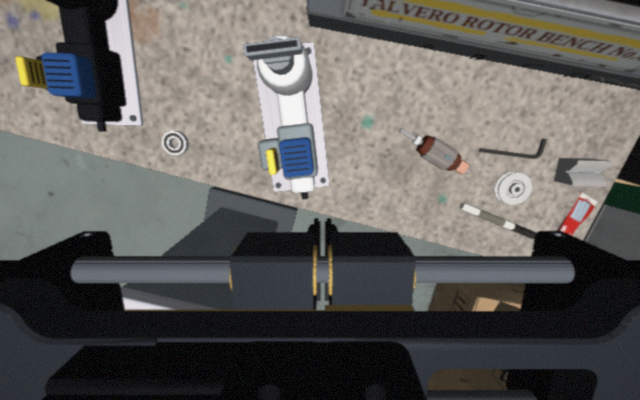

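In the wrist view the white gun's blue trigger is centred near (297,157) and the yellow button sits at (270,161). The barrel is at (285,70), and the dark gun is at the upper left. Next I'll segment these colours to get position and yaw.

```bash
cat > seg.py <<'E'
from h import *
def seg(u0=220,u1=340,v0=100,v1=200,zb=85,zy=99):
    c,T=shot('wrist'); h=cv2.cvtColor(c['img'],cv2.COLOR_RGB2HSV)
    for n,lo,hi,z in [('blue',(100,110,50),(125,255,255),zb),('yellow',(20,130,120),(35,255,255),zy)]:
        m=np.zeros((400,640),np.uint8); m[v0:v1,u0:u1]=cv2.inRange(h,lo,hi)[v0:v1,u0:u1]
        k,l,st,_=cv2.connectedComponentsWithStats(m); i=1+st[1:,4].argmax()
        v,u=np.nonzero(l==i)
        P=np.array([ray(c,T,a,b,z)[:2] for a,b in zip(u,v)],np.float32)
        (ctr,sz,an)=cv2.minAreaRect(P); print(n,len(u),np.round(ctr,1),np.round(sz,1),round(an,1),'mean',P.mean(0).round(1), 'px',u.min(),u.max(),v.min(),v.max())
    return c,T
if __name__=='__main__':
    c,T=seg()
    # end of base plate / barrel directions
    for u,v,z in [(256,80,5),(275,192,5),(313,47,5),(328,185,5)]: print(ray(c,T,u,v,z)[:2].round(1))
    cv2.imwrite('pics/crop1.png',cv2.resize(c['img'][20:210,220:350,::-1],None,fx=3,fy=3,interpolation=cv2.INTER_CUBIC))
E
python3 seg.py
```

```text
blue 1083 [ 472.3 -169.7] [44.3 36.6] 21.7 mean [ 472.7 -169.7] px 277 310 136 175
yellow 184 [ 462.  -143.5] [28.7  8.7] 21.5 mean [ 462.  -143.5] px 264 274 147 172
[550.6 -88.4]
[ 400.6 -149.1]
[ 611.7 -154.8]
[ 432.2 -224.8]
```

View pics/crop1.png

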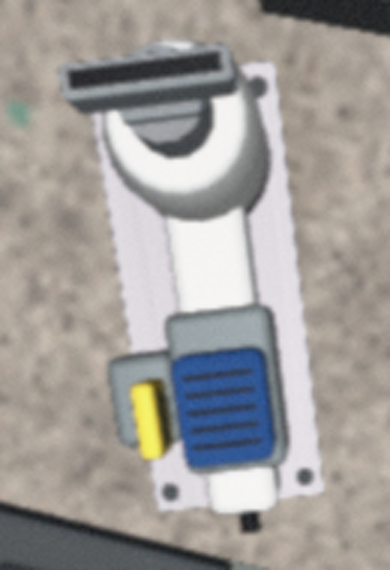

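>>> apply_moves:
  increments:
    - [[-3.1,0,-2.7],[0,-6.4,0],0]
    - [[0,4.5,0],[0,0,0],0]
    - [[0,4.5,0],[0,0,0],0]
    - [[0,3.0,0],[0,0,0],0]
    - [[0,0,0],[0,0,0],0]

```text
t: 3.58
eef_pos: [474.5, -175.7, 134.0]
tcp_rot: [-1.565, 0.004, -2.765]
ft_force: [0.6, 0.2, -1.2]
opening: 0.005
```

```bash
cat > rel.py <<'E'
from h import *
s,Rm,p=pose(); a=np.radians(21.8); ex=np.r_[np.cos(a),np.sin(a),0]; ey=np.r_[-np.sin(a),np.cos(a),0]
d=p-[472.5,-169.7,0]; print('t',round(s['t'],2),'pad x,y,z',(d@ex).round(1),(d@ey).round(1),p[2].round(1),'toolx·ex',(Rm[:,0]@ex).round(4),'tooly',Rm[:,1].round(3),'F',np.round(s['ft_force'],1),'fx,fy',np.round([s['ft_force']@ex,s['ft_force']@ey],1),s['opening'])
E
python3 rel.py; python3 -c "
from seg import *
c,T=seg(0,640,0,260)
save(c,'w2.png')"
```

```text
t 3.58 pad x,y,z -0.4 -6.3 134.0 toolx·ex -1.0 tooly [ 0.006 -0.004 -1.   ] F [ 0.6  0.2 -1.2] fx,fy [ 0.6 -0. ] 0.004665195533714996
blue 1895 [ 475.9 -167.4] [43.7 36.2] 21.7 mean [ 477.9 -165.8] px 290 335 180 232
yellow 375 [ 463.  -142.4] [27.3  8.3] 19.5 mean [ 463.1 -142.6] px 270 281 198 232
```

View pics/w2.png

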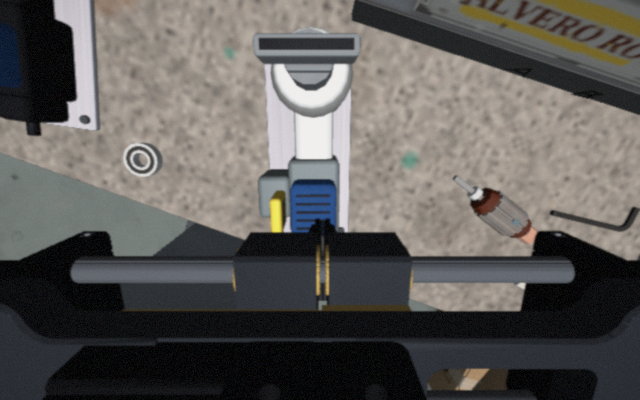

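The trigger (312,205) and button (277,213) sit just ahead of the closed fingers, consistent with the earlier fix. I'll descend to just above the pad.

>>> apply_moves:
  increments:
    - [[0,2.0,-0.3],[0,0,0],0]
    - [[0,1.5,0],[0,0,0],0]
    - [[0,0.6,0],[0,0,0],0]
    - [[0,0,0],[0,0,0],0]
    - [[0,0,0],[0,0,0],0]

```text
t: 4.25
eef_pos: [476.9, -175.0, 97.9]
tcp_rot: [-1.558, 0.01, -2.765]
ft_force: [-0.0, 0.2, 0.6]
opening: 0.001
```

```bash
python3 rel.py
```

```text
t 4.25 pad x,y,z 2.1 -6.6 97.9 toolx·ex -0.9999 tooly [ 0.015 -0.008 -1.   ] F [-0.   0.2  0.6] fx,fy [0.1 0.2] 0.0006169270527269424
```

>>> apply_moves:
  increments:
    - [[0.2,0.4,-0.4],[-0.75,0,-0.6],0]
    - [[0,0.4,0],[0,0,0],0]
    - [[0,0.4,0],[0,0,0],0]
    - [[0,0.4,0],[0,0,0],0]
    - [[0,0.2,0],[0,0,0],0]

```text
t: 4.88
eef_pos: [473.8, -172.0, 79.4]
tcp_rot: [-1.571, 0.0, -2.765]
ft_force: [-0.3, -0.0, 2.1]
opening: 0.004
```

```bash
python3 rel.py
```

```text
t 4.88 pad x,y,z 0.3 -2.6 79.4 toolx·ex -1.0 tooly [ 0. -0. -1.] F [-0.3 -0.   2.1] fx,fy [-0.3  0.1] 0.004170811375590191
```

>>> apply_moves:
  increments:
    - [[0,0.4,0],[0,0,0],0]
    - [[0,0.3,0],[0,0,0],0]
    - [[0,0.2,0],[0,0,0],0]
    - [[0,0.15,0],[0,0,0],0]
    - [[0,0.1,0],[0,0,0],0]

```text
t: 5.5
eef_pos: [473.8, -172.0, 71.0]
tcp_rot: [-1.569, 0.001, -2.764]
ft_force: [-5.4, 2.4, 18.6]
opening: 0.006
```

```bash
python3 rel.py
```

```text
t 5.5 pad x,y,z 0.4 -2.6 71.0 toolx·ex -1.0 tooly [ 0.002 -0.001 -1.   ] F [-5.4  2.4 18.6] fx,fy [-4.1  4.2] 0.006305211376924569
```

The trigger is on its stop (71.0 mm, 18.6 N). I'll slide toward the button with light pressure held.

>>> apply_moves:
  increments:
    - [[0,0.03,-0.4],[0,0,0],0]
    - [[0,0.03,-0.4],[0,0,0],0]
    - [[0,0.03,-0.4],[0,0,0],0]
    - [[0,0.03,-0.4],[0,0,0],0]
    - [[0,0.03,-0.3],[0,0,0],0]

```text
t: 6.12
eef_pos: [469.7, -156.3, 71.2]
tcp_rot: [-1.56, 0.007, -2.764]
ft_force: [0.3, -5.4, 8.3]
opening: 0.004
```

```bash
python3 rel.py
```

```text
t 6.12 pad x,y,z 2.4 13.4 71.2 toolx·ex -1.0 tooly [ 0.01  -0.007 -1.   ] F [ 0.3 -5.4  8.3] fx,fy [-1.7 -5.1] 0.004390290622468871
```

>>> apply_moves:
  increments:
    - [[0,0.03,-0.3],[-0.3,0,-0.3],0]
    - [[0,0.03,-0.3],[-0.2,0,-0.2],0]
    - [[0,0.03,-0.2],[0,0,0],0]
    - [[0,0.03,-0.1],[0,0,0],0]
    - [[0,0.03,-0.1],[0,0,0],0]

```text
t: 6.75
eef_pos: [468.7, -149.5, 71.1]
tcp_rot: [-1.561, 0.003, -2.763]
ft_force: [-1.0, -5.6, 8.0]
opening: 0.006
```

```bash
python3 rel.py; python3 -c "
from h import *
for n in ['wrist','scene']:
    c,T=shot(n); save(c,n+'3.png')
    print([(r['confidence'],w(T,r['point']).round()) for r in nets.look_for(c,'lock')])
"
```

```text
t 6.75 pad x,y,z 4.0 20.1 71.1 toolx·ex -1.0 tooly [ 0.006 -0.008 -1.   ] F [-1.  -5.6  8. ] fx,fy [-3.1 -4.8] 0.006137314938414162
[(0.68, array([ 472., -137.,   82.]))]
[]
```

>>> apply_moves:
  increments:
    - [[0.1,0.03,-0.2],[-0.3,0,-0.2],0]
    - [[0.1,0.03,-0.2],[-0.2,0,-0.1],0]
    - [[0,0.03,-0.2],[0,0,0],0]
    - [[0,0.03,-0.1],[0,0,0],0]
    - [[0,0.03,-0.1],[0,0,0],0]

```text
t: 7.58
eef_pos: [466.8, -144.7, 70.4]
tcp_rot: [-1.563, 0.003, -2.762]
ft_force: [-0.3, -1.9, 0.5]
opening: 0.004
```

```bash
python3 rel.py; python3 -c "
from h import *
c,T=shot('wrist'); cv2.imwrite('pics/w4.png',cv2.resize(c['img'][100:300,180:440,::-1],None,fx=3,fy=3))
"
```

```text
t 7.58 pad x,y,z 4.0 25.3 70.4 toolx·ex -1.0 tooly [ 0.006 -0.006 -1.   ] F [-0.3 -1.9  0.5] fx,fy [-1.  -1.7] 0.0035365640336041467
```

View pics/w4.png

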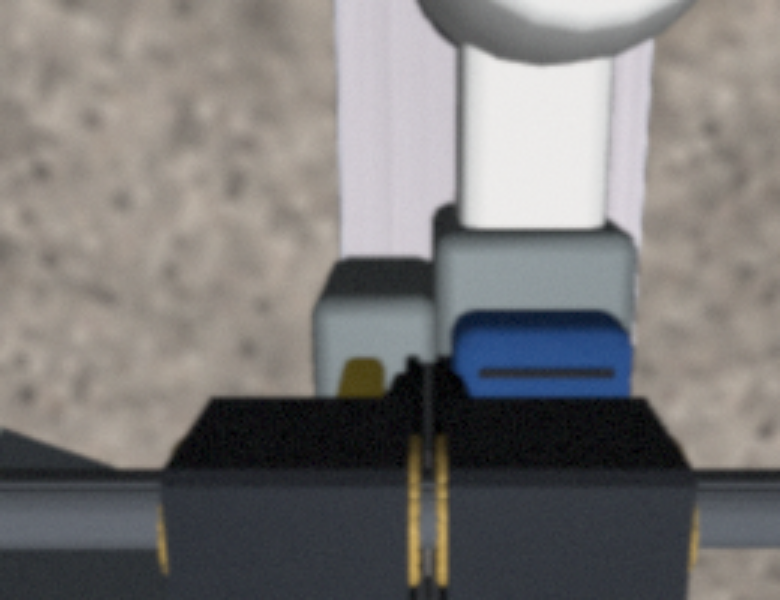

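The crop shows yellow at about (342–385, 378) and blue from x=452 to 632, with the fingertip between them. The vertical force has dropped to 0.5 N, so I'll work out the trigger height and lock travel from the edges.

```bash
cat > geo.py <<'E'
from h import *
a=np.radians(21.8); ex=np.r_[np.cos(a),np.sin(a),0]; ey=np.r_[-np.sin(a),np.cos(a),0]
def proj(c,T,x,y,z):
    f=200/np.tan(np.radians(c['vfov'])/2); p=np.r_[472.5,-169.7,0]+x*ex+y*ey+np.r_[0,0,z]
    q=T[:3,:3].T@(p-T[:3,3]); return np.round([f*q[0]/q[2]+c['cx'],f*q[1]/q[2]+c['cy']],1)
E
python3 - <<'E'
from geo import *
c,T=shot('wrist')
cr=lambda q:((q-[180,100])*3).round(0)
for z in (85,79,77,71): print('blue far edge',z,[cr(proj(c,T,23,y,z)) for y in(-19,19)])
for l in (0,5,10): print('yellow',l,[cr(proj(c,T,15,24+l+k,99)) for k in(0,9)])
print('ref block', cr(proj(c,T,0,0,85)))
E
python3 rel.py
```

```text
blue far edge 85 [array([657., 338.]), array([459., 339.])]
blue far edge 79 [array([648., 329.]), array([458., 330.])]
blue far edge 77 [array([646., 326.]), array([458., 327.])]
blue far edge 71 [array([638., 318.]), array([456., 319.])]
yellow 0 [array([434., 406.]), array([384., 406.])]
yellow 5 [array([406., 406.]), array([356., 406.])]
yellow 10 [array([378., 406.]), array([328., 406.])]
ref block [554. 449.]
t 7.67 pad x,y,z 4.1 25.3 70.3 toolx·ex -1.0 tooly [ 0.006 -0.006 -1.   ] F [ 1.1 -0.7  0.7] fx,fy [ 0.8 -1.1] 0.006674064271946833
```

```bash
python3 - <<'E'
from geo import *
c,T=shot('wrist')
cr=lambda q:((q-[180,100])*3).round(0)
for z in (67,80,92):
  for l in (0,6,8,10): print('yellow',z,l,[cr(proj(c,T,15,24+l+k,z)) for k in(0,9)])
print('tip', [cr(proj(c,T,14,25.3+k,70)) for k in(-12,12)])
im=c['img']
h=cv2.cvtColor(im,cv2.COLOR_RGB2HSV)
for v in (221,224,227,230): 
    u=np.nonzero((h[v,270:330,0]>18)&(h[v,270:330,0]<36)&(h[v,270:330,1]>140))[0]+270; print(v,((u.min()-180)*3,(u.max()+1-180)*3) if len(u) else None)
for n in ['scene','side']:
    c,T=shot(n); q=proj(c,T,0,15,85).astype(int); print(n,q)
    r=c['img'][max(q[1]-45,0):q[1]+45,q[0]-60:q[0]+60,::-1]; cv2.imwrite(f'pics/{n}5.png',cv2.resize(r,None,fx=5,fy=5,interpolation=cv2.INTER_CUBIC))
E
python3 -c "
import cv2,numpy as np
a=cv2.imread('pics/scene5.png');b=cv2.imread('pics/side5.png');h=min(a.shape[0],b.shape[0])
cv2.imwrite('pics/m5.png',cv2.resize(np.hstack([a[:h],b[:h]]),None,fx=.66,fy=.66))"
```

```text
yellow 67 0 [array([431., 350.]), array([390., 350.])]
yellow 67 6 [array([404., 350.]), array([362., 350.])]
yellow 67 8 [array([394., 350.]), array([352., 350.])]
yellow 67 10 [array([385., 350.]), array([343., 350.])]
yellow 80 0 [array([432., 370.]), array([388., 370.])]
yellow 80 6 [array([403., 370.]), array([358., 370.])]
yellow 80 8 [array([392., 370.]), array([347., 370.])]
yellow 80 10 [array([382., 370.]), array([338., 370.])]
yellow 92 0 [array([434., 392.]), array([385., 392.])]
yellow 92 6 [array([401., 392.]), array([353., 392.])]
yellow 92 8 [array([391., 392.]), array([342., 392.])]
yellow 92 10 [array([380., 392.]), array([332., 392.])]
tip [array([482., 358.]), array([369., 359.])]
221 (np.int64(348), np.int64(378))
224 (np.int64(345), np.int64(381))
227 (np.int64(342), np.int64(381))
230 (np.int64(342), np.int64(381))
scene [385 189]
side [355 169]
```

View pics/m5.png

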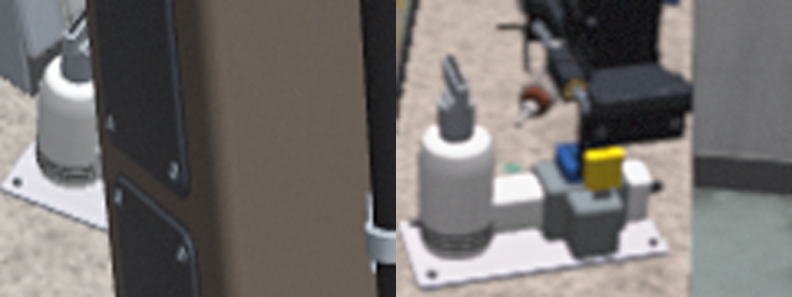

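Run:
```python
from geo import *
c,T=shot('wrist'); s,Rm,p=pose()
def edges(im,tag):
    h=cv2.cvtColor(im,cv2.COLOR_RGB2HSV); m=cv2.inRange(h,(100,130,50),(125,255,255))>0; m[:190]=0;m[235:]=0;m[:,:300]=0;m[:,420:]=0
    for v in (212,216,220,224,228):
        u=np.nonzero(m[v])[0]; print(tag,v,(u.min(),u.max(),u.max()-u.min()) if len(u) else None)
    col=int(np.median(np.nonzero(m)[1])); vv=im[190:235,col]; print(col,[tuple(x) for x in vv[8:30:1].tolist()])
edges(c['img'],'now')
im3=cv2.imread('pics/wrist3.png')[:,:,::-1].copy(); edges(im3,'w3')
# wrist3 pose: tip 468.7,-149.5,71.1 rot -1.561,.003,-2.763
M=np.linalg.inv(np.block([[Rm,p[:,None]],[np.zeros((1,3)),np.ones((1,1))]]))@T
R3=R.from_euler('xyz',[-1.561,.003,-2.763]).as_matrix();T3=np.eye(4);T3[:3,:3]=R3;T3[:3,3]=[468.7,-149.5,71.1];T3=T3@M
for z in (71,77):
    for t,TT in (('now',T),('w3',T3)): print(t,z,proj(c,TT,23,-19,z),proj(c,TT,23,19,z))
```

```text
now 212 (np.int64(332), np.int64(388), np.int64(56))
now 216 (np.int64(331), np.int64(389), np.int64(58))
now 220 (np.int64(330), np.int64(389), np.int64(59))
now 224 (np.int64(332), np.int64(389), np.int64(57))
now 228 (np.int64(335), np.int64(388), np.int64(53))
360 [(143, 153, 157), (140, 149, 154), (143, 153, 155), (137, 147, 151), (126, 135, 139), (66, 75, 85), (18, 33, 53), (22, 35, 56), (21, 36, 58), (16, 33, 56), (25, 39, 69), (24, 47, 83), (34, 60, 102), (35, 67, 116), (38, 73, 126), (41, 76, 132), (44, 77, 134), (41, 79, 131), (45, 80, 136), (45, 79, 135), (45, 79, 138), (43, 81, 136)]
w3 212 (np.int64(323), np.int64(379), np.int64(56))
w3 216 (np.int64(323), np.int64(379), np.int64(56))
w3 220 (np.int64(323), np.int64(379), np.int64(56))
w3 224 (np.int64(331), np.int64(378), np.int64(47))
w3 228 (np.int64(335), np.int64(378), np.int64(43))
353 [(141, 152, 154), (139, 150, 152), (141, 151, 154), (132, 143, 147), (104, 113, 122), (55, 65, 78), (22, 37, 59), (15, 40, 68), (25, 47, 84), (37, 62, 106), (39, 67, 120), (39, 71, 126), (41, 75, 132), (37, 74, 130), (40, 75, 133), (45, 79, 133), (46, 80, 135), (45, 81, 137), (48, 82, 140), (46, 81, 138), (39, 72, 122), (38, 54, 81)]
now 71 [392.5 206. ] [331.8 206.2]
w3 71 [384.1 205.5] [323.6 205.8]
now 77 [395.  208.7] [332.2 209. ]
w3 77 [386.3 208.2] [323.8 208.6]
```

The far edge moved about 3 px and the width grew. So the tip slid off the trigger edge and the trigger is now at about 77 mm, which looks caught. I'll probe gently to see whether the lock is already at its end.

>>> apply_moves:
  increments:
    - [[0,0,-0.1],[0,0,0],0]
    - [[0,0,-0.1],[0,0,0],0]
    - [[0,0,-0.1],[0,0,0],0]
    - [[0,0,-0.1],[0,0,0],0]
    - [[0,0,0],[0,0,0],0]

```text
t: 8.5
eef_pos: [466.7, -143.9, 70.4]
tcp_rot: [-1.557, 0.004, -2.761]
ft_force: [-0.0, -3.2, -0.6]
opening: 0.003
```

```bash
python3 rel.py
```

```text
t 8.5 pad x,y,z 4.2 26.1 70.4 toolx·ex -1.0 tooly [ 0.009 -0.011 -1.   ] F [-0.  -3.2 -0.6] fx,fy [-1.2 -2.9] 0.0033099492377792116
```

The tip moved only 0.8 mm for 4 mm commanded and met 2.9 N, so the button appears to be on its end stop. However, the tip slipped off the trigger rather than easing it up. I'll rise and check, then repeat it properly with the fingers parted, so one stays on the trigger while the other pushes the button.

>>> apply_moves:
  increments:
    - [[0,-0.6,0.05],[0,0,0],0]
    - [[0,-1.2,0],[0,0,0],0]
    - [[0,-1.5,0],[0,0,0],0]
    - [[0,-1.5,0],[-0.6,0,-0.5],0]
    - [[0,0,0],[0,0,0],0]

```text
t: 9.12
eef_pos: [465.8, -142.8, 122.1]
tcp_rot: [-1.569, -0.005, -2.761]
ft_force: [0.8, 0.8, -0.4]
opening: 0.006
```

>>> apply_moves:
  increments:
    - [[0.4,-2.5,2.1],[0,0,0],1.2]
    - [[0,-2.5,0],[0,0,0],1.2]
    - [[0,-2.5,0],[0,0,0],1.2]
    - [[4.0,-2.5,0],[0,0,0],1.2]
    - [[0,0,0],[0,0,0],1.2]

```text
t: 9.75
eef_pos: [431.4, -177.9, 224.1]
tcp_rot: [-1.571, -0.006, -2.76]
ft_force: [0.3, 0.0, -0.5]
opening: 0.124
```

```bash
python3 rel.py
python3 - <<'E'
from seg import *
c,T=seg(200,420,100,235,77,99)
cv2.imwrite('pics/w6.png',cv2.resize(c['img'][80:300,180:440,::-1],None,fx=2.5,fy=2.5))
E
```

```text
t 9.75 pad x,y,z -41.3 7.6 224.1 toolx·ex -1.0 tooly [-0.006 -0.002 -1.   ] F [ 0.3  0.  -0.5] fx,fy [ 0.3 -0.1] 0.12363948569864841
blue 1184 [ 472.2 -168.9] [42.9 36.1] 21.8 mean [ 472.4 -168.6] px 312 344 129 168
yellow 237 [ 457.7 -133.9] [28.9  8.4] 20.5 mean [ 458.1 -133.7] px 288 296 137 165
```

View pics/w6.png

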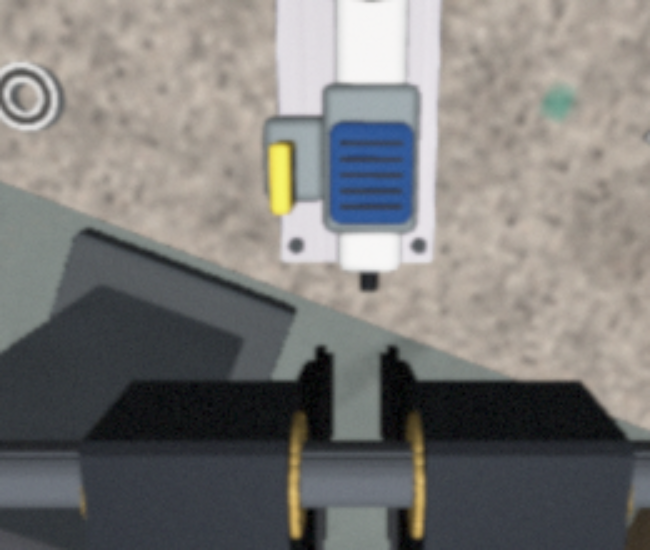

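The view shows yellow displaced to (281,178), about 10 mm from its starting point, and blue at (372,172) still depressed, so it is caught. Since the trigger slipped instead of being eased, I'll repeat the press and push with the parted fingers.

>>> apply_moves:
  increments:
    - [[-4.1,0,0.35],[0,0,0],1.2]
    - [[0,4.0,0],[0,0,0],1.2]
    - [[0,4.0,0],[0,0,0],1.2]
    - [[0,3.5,0],[0,0,0],1.2]
    - [[0,0,0],[0,0,0],1.2]

```text
t: 10.42
eef_pos: [473.8, -163.3, 101.1]
tcp_rot: [-1.574, -0.007, -2.759]
ft_force: [0.5, 0.3, 0.4]
opening: 0.124
```

```bash
python3 rel.py
```

```text
t 10.43 pad x,y,z 3.5 5.5 101.1 toolx·ex -1.0 tooly [-0.008  0.    -1.   ] F [0.5 0.3 0.4] fx,fy [0.6 0.1] 0.12449514481148125
```

>>> apply_moves:
  increments:
    - [[0.35,0.8,0.2],[0,0,0.4],1.2]
    - [[0,0.6,0],[0,0,0],1.2]
    - [[0,0.6,0],[0,0,0],1.2]
    - [[0,0.5,0],[0,0,0],1.2]
    - [[0,0.4,0],[0,0,0],1.2]

```text
t: 11.05
eef_pos: [472.7, -167.0, 73.2]
tcp_rot: [-1.571, 0.003, -2.759]
ft_force: [-2.2, 1.4, 4.7]
opening: 0.125
```

>>> apply_moves:
  increments:
    - [[0,0.25,0],[0,0,0],1.2]
    - [[0,0.15,0],[0,0,0],1.2]
    - [[0,0.1,0],[0,0,0],1.2]
    - [[0,0.08,0],[0,0,0],1.2]
    - [[0,0.06,0],[0,0,0],1.2]

```text
t: 11.68
eef_pos: [472.7, -167.0, 71.2]
tcp_rot: [-1.568, 0.005, -2.759]
ft_force: [-2.5, 0.6, 8.0]
opening: 0.129
```

```bash
python3 rel.py
```

```text
t 11.68 pad x,y,z 1.2 2.4 71.2 toolx·ex -1.0 tooly [ 0.006 -0.001 -1.   ] F [-2.5  0.6  8. ] fx,fy [-2.1  1.5] 0.1286449139492108
```

>>> apply_moves:
  increments:
    - [[0.05,0.04,-0.4],[0,0,0],1.2]
    - [[0.05,0.04,-0.4],[0,0,0],1.2]
    - [[0.05,0.04,-0.4],[-0.3,0,-0.2],1.2]
    - [[0.05,0.04,-0.3],[0,0,0],1.2]
    - [[0,0.04,-0.3],[0,0,0],1.2]

```text
t: 12.3
eef_pos: [467.5, -153.2, 71.2]
tcp_rot: [-1.564, 0.008, -2.758]
ft_force: [-0.4, -4.4, 5.2]
opening: 0.124
```

```bash
python3 rel.py
```

```text
t 12.3 pad x,y,z 1.5 17.2 71.2 toolx·ex -1.0 tooly [ 0.01  -0.003 -1.   ] F [-0.4 -4.4  5.2] fx,fy [-2.  -3.9] 0.12427280743867336
```

>>> apply_moves:
  increments:
    - [[0.05,0.05,-0.2],[-0.2,0,-0.3],1.2]
    - [[0,0.05,-0.2],[0,0,-0.2],1.2]
    - [[0,0.05,-0.2],[0,0,0],1.2]
    - [[0,0.05,-0.2],[0,0,0],1.2]
    - [[0,0.05,-0.2],[0,0,0],1.2]

```text
t: 12.92
eef_pos: [467.1, -149.1, 71.2]
tcp_rot: [-1.554, 0.006, -2.756]
ft_force: [-3.4, -17.9, 7.0]
opening: 0.129
```

```bash
python3 rel.py
```

```text
t 12.93 pad x,y,z 2.6 21.1 71.2 toolx·ex -1.0 tooly [ 0.012 -0.014 -1.   ] F [ -3.4 -17.9   7. ] fx,fy [ -9.8 -15.3] 0.12912521189119697
```

The button is hard against its end (y 21.1, 15 N) with the trigger still held at 71.2 mm. Now I'll ease it up slowly.

>>> apply_moves:
  increments:
    - [[0,-0.15,0],[0,0,0],1.2]
    - [[0,-0.2,0],[0,0,0],1.2]
    - [[0,-0.25,0],[0,0,0],1.2]
    - [[0,-0.3,0],[0,0,0],1.2]
    - [[0,-0.3,0],[0,0,0],1.2]

```text
t: 13.55
eef_pos: [466.8, -149.0, 83.3]
tcp_rot: [-1.554, 0.005, -2.756]
ft_force: [0.3, 0.2, 0.5]
opening: 0.125
```

```bash
python3 rel.py
```

```text
t 13.55 pad x,y,z 2.4 21.3 83.3 toolx·ex -1.0 tooly [ 0.011 -0.014 -1.   ] F [0.3 0.2 0.5] fx,fy [0.3 0.1] 0.12490863708162872
```

No force at 83 mm, so the trigger has stayed below. I'll withdraw and check.

>>> apply_moves:
  increments:
    - [[0,-0.8,0.1],[0,0,0],1.2]
    - [[0,-1.5,0],[-0.7,0,-0.6],1.2]
    - [[0,-2.5,0],[0,0,0],1.2]
    - [[0,-3.0,0],[0,0,0],1.2]
    - [[0,-3.0,0],[0,0,0],1.2]

```text
t: 14.18
eef_pos: [465.9, -148.1, 194.5]
tcp_rot: [-1.571, -0.009, -2.756]
ft_force: [0.2, -0.0, 0.1]
opening: 0.126
```

>>> apply_moves:
  increments:
    - [[2.5,-1.5,0.7],[0,0,0],1.2]
    - [[2.0,0,0.7],[0,0,0],1.2]
    - [[0,0,0],[0,0,0],1.2]
    - [[0,0,0],[0,0,0],1.2]
    - [[0,0,0],[0,0,0],1.2]

```text
t: 14.8
eef_pos: [429.7, -177.7, 214.1]
tcp_rot: [-1.568, -0.006, -2.755]
ft_force: [-0.2, -0.6, -0.1]
opening: 0.127
```

```bash
python3 rel.py
python3 - <<'E'
from seg import *
c,T=seg(200,420,100,235,77,99)
cv2.imwrite('pics/w7.png',cv2.resize(c['img'][80:300,180:440,::-1],None,fx=2.5,fy=2.5))
E
```

```text
t 14.8 pad x,y,z -42.7 8.4 214.1 toolx·ex -1.0 tooly [-0.004 -0.005 -1.   ] F [-0.2 -0.6 -0.1] fx,fy [-0.4 -0.5] 0.12653315170679355
blue 1267 [ 471.8 -169. ] [43.8 36.1] 21.6 mean [ 472.2 -168.6] px 312 346 128 169
yellow 250 [ 458.3 -134.2] [27.9  8.1] 20.4 mean [ 458.4 -134.1] px 288 296 136 164
```

View pics/w7.png

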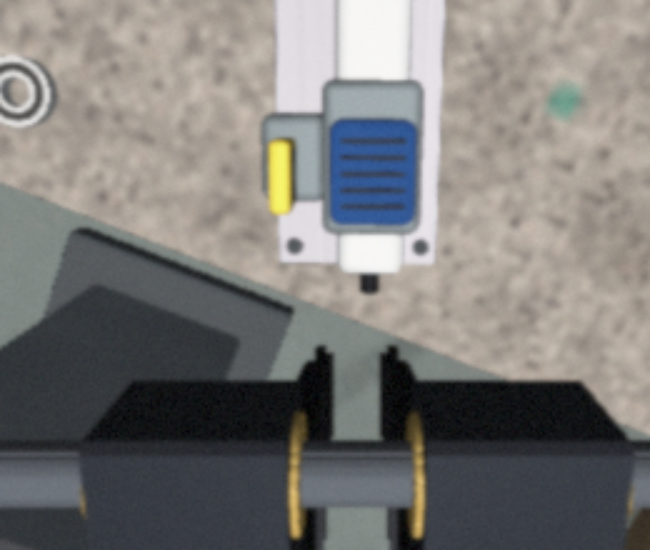

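The yellow button is fully out at (281,176) and blue is still depressed at (373,172), as before, with the arm clear of everything. I'll hand the job in.

```bash
python3 -c "
from cell import env
print(env.job_done())"
```

```text
the job is handed in; nothing more can be done
None
```

The light gun is switched on and locked, and I handed the job in at about 15 s with the arm clear of everything.

- **First try:** I pressed the trigger to its stop and pushed the lock, but the closed fingertip slid off the trigger's edge near the end. The trigger did catch, but by slipping rather than by being eased up.
- **Second try:** I repeated it with the fingers parted about 12 mm. I pressed to the stop again (71.2 mm above the bench) and pushed the button until it stopped hard (about 15 N sideways). The trigger was still held at 71.2 mm when I then eased it up slowly.
- **Last checks:** The wrist picture shows the button still about 10 mm out from its start. There was no force on the tool at 83 mm while easing up, so the trigger stayed below its 85 mm rest height. The trigger's size in the last picture is consistent with about 77 mm, the caught height, but it is too coarse to confirm that exactly.
- **Limits:** The highest contact force read was about 19 N. I did not go near the dark gun.

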